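# Line up the test weights beside the balance

### The job

Set the four steel test weights out on the four felt pads in order of size, the largest on the pad nearest the white balance and the smallest on the pad farthest from it. Each stands upright, centred on its own pad, and is let go.

Things in the scene. Friction and masses are not known exactly. Their poses are not given: they have to be found in the camera images.
- weight_a: the largest of four knobbed test weights of plain steel, a round body 45 mm in diameter and 51 mm high, above it a narrow neck and a flat knob 26 mm in diameter, 70 mm high in all; about 450 g (may differ by a fifth). Loose, standing upright. Origin: centre of its underside; z up along its axis
- weight_b: the second largest of four knobbed test weights of plain steel, a round body 35 mm in diameter and 38 mm high, above it a narrow neck and a flat knob 20 mm in diameter, 53 mm high in all; about 220 g (may differ by a fifth). Loose, standing upright. Origin: centre of its underside; z up along its axis
- weight_c: the second smallest of four knobbed test weights of plain steel, a round body 27 mm in diameter and 28 mm high, above it a narrow neck and a flat knob 16 mm in diameter, 39 mm high in all; about 100 g (may differ by a fifth). Loose, standing upright. Origin: centre of its underside; z up along its axis
- weight_d: the smallest of four knobbed test weights of plain steel, a round body 20 mm in diameter and 19 mm high, above it a narrow neck and a flat knob 13 mm in diameter, 28 mm high in all; about 45 g (may differ by a fifth). Loose, standing upright. Origin: centre of its underside; z up along its axis
- pad_1: the first (one end) of four alike round grey felt pads, 52 mm in diameter and 2 mm thick, fixed in a straight row 72 mm apart on a pale wooden strip (300 x 80 x 12 mm, fixed, set at a small angle). Origin: centre of its underside, on the strip's top, 12 mm above the worktop; its top is 2 mm above the origin. z up; y runs along the row toward pad_1. The balance may stand at either end of the row
- pad_2: the second of four alike round grey felt pads, 52 mm in diameter and 2 mm thick, fixed in a straight row 72 mm apart on a pale wooden strip (300 x 80 x 12 mm, fixed, set at a small angle). Origin: centre of its underside, on the strip's top, 12 mm above the worktop; its top is 2 mm above the origin. z up; y runs along the row toward pad_1. The balance may stand at either end of the row
- pad_3: the third of four alike round grey felt pads, 52 mm in diameter and 2 mm thick, fixed in a straight row 72 mm apart on a pale wooden strip (300 x 80 x 12 mm, fixed, set at a small angle). Origin: centre of its underside, on the strip's top, 12 mm above the worktop; its top is 2 mm above the origin. z up; y runs along the row toward pad_1. The balance may stand at either end of the row
- pad_4: the fourth (other end) of four alike round grey felt pads, 52 mm in diameter and 2 mm thick, fixed in a straight row 72 mm apart on a pale wooden strip (300 x 80 x 12 mm, fixed, set at a small angle). Origin: centre of its underside, on the strip's top, 12 mm above the worktop; its top is 2 mm above the origin. z up; y runs along the row toward pad_1. The balance may stand at either end of the row
- balance: white bench balance, 120 x 110 mm and 38 mm high, with a round steel pan and a small dark display, fixed on the worktop just beyond one end of the row of pads (a box of pipette tips, 70 mm high, stands beyond the other end). Origin: centre of its underside; z up, its display toward -x
Not all that is in view belongs to the job. Leave any orange or purple look-alike of the weight_a alone.

How it is judged:
By the outcome, as a careful person would: the job done as asked, in the order asked, and still so for the second after the job is handed in, with the robot touching nothing.
It also fails if it takes over 104 s, if anything falls off the work surface, if the arm or the gripper's body presses on something with over 40 N, if the wrist force passes 120 N, or if a joint passes its speed limit or range.

### The arm

A 6-joint arm with a two-finger parallel gripper is mounted at the origin on a cart in front of the work surface, level with it; the furniture and walls round the work are solid. World frame = base frame: x ahead of the robot, y to its left, z up, the work surface at z = 0. Lengths are in mm, angles in rad, forces in N, time in s.
With the tool pointing down it reaches from about 325 to 925 mm from the base axis. Payload 3.1 kg.
Tool frame: the origin (TCP) lies midway between the tips of the shut fingers; the grasp point (between the pads) lies 19 mm behind it; z points along the fingers, x is the direction in which the jaws open and shut, and the axes are right-handed (so a half turn about z gives the same grasp; the last joint's range is limited). The gripper opens to 85 mm and grips with 20 to 120 N. Pads are 22 mm wide; open, the fingers measure 114 mm over their backs; the gripper's body (76 mm by 85 mm) begins 54 mm behind the grasp point. The pads swing forward as they close: fully open they stand 13 mm farther back than shut.
Start: joints at [-1.387, 0.217, 1.613, -0, 1.311, -0.112], TCP at [182.212, -597.861, 231.3] pointing down, gripper open.
Joint ranges: [-2.75, 2.75], [-0.78, 2.1], [0.31, 2.55], [-1.13, 4.27], [0.13, 2.63], [-2.58, 2.58]. Speed limits (rad/s): [2.79, 2.79, 3.14, 3.14, 3.14, 3.14].

### API

Orientations are given as a unit quaternion [x, y, z, w].
In Python, from station import arm gives the robot as it stands.
- The arm moves only by the tool servo_tool, never from a script. Its argument "targets" is a list of rows, each an object of numbers: "x", "y", "z": the shift along the tool's x, y, z in m; "wx", "wy", "wz": the turn, a rotation vector about the tool's x, y, z in degrees. In form: [{"x": .., "y": .., "z": .., "wx": .., "wy": .., "wz": ..}, ...]. A call has 1 to 12 rows; each row shifts and turns the commanded pose from where the row before left it, along the tool's axes as they then stand; what a row does not reach is not made up. A row lasts 1/10 s, in which the tool goes at most 50 mm and 8.59 degrees, less where a joint would pass 70% of its speed; a pose out of reach is approached as far as the arm can. A call is refused whole if a number of a shift passes 0.05 or a number of a turn 8.59, either way. A call with a gripper value outside its range is refused whole. "hand" is the closure in counts, from 0 (fully open) to 255 (shut), set as the call begins (left out, the last holds). The fingers move at their own pace and stop on an object; the grip force is fixed at half the most. Time passes only in rows, so rows that do not move let the fingers close. It gives the time, the measured TCP pose, the force and the opening at its end, in the units of the state.
- arm.get_state(): the state, without advancing time (a new reading comes with each control period).
- arm.get_image(name): name is "side" or "top"; returns a dict with "img" (400x640x3 uint8, red, green, blue), "z_map" (400x640 float32, mm along the optical axis (not along the pixel's ray), 0 where there is no reading), "camera_matrix" (3x3 intrinsics, pixels), "T" (4x4, takes a point from camera to world coordinates). Camera axes: x right, y down, z forward; pixel columns grow to the right and rows downward; lengths in mm; the calibration is good to about 2 mm. A picture is of the moment at which its call begins.
- arm.job_done(): hands the job in, once; it reports no verdict.
The state is a dict: "time_s": time; "q": joint angles; "dq": joint speeds; "effort": joint torques, N m; "position": TCP position; "tcp_rot": TCP orientation; "wrist_force": force on the tool from outside, world axes, zero at the start; "ft_torque": the same for the moment, N m; "finger_gap": finger opening in mm.
Only numpy, scipy, OpenCV 4.12 (cv2) and the standard library are available. Lean on these libraries where they do the work, as an engineer would, in place of code of your own. Each camera call takes 0.05 s, during which the arm holds its last target. There are 200 camera calls.

## Working session

There is one attempt and no reset: what is moved stays moved. The work goes in short steps, Python scripts to look and compute and a tool call to move; the robot and the scene stay as the last step left them, time stands still between calls to the robot, and variables do not carry over. Pictures are saved under pics/ and viewed, about 12 in all and at most 16, crops included, and the job is handed in when it is done.

Besides the shell and the picture viewer there is one more tool, called after "Request:" as name([rows], argument=value, ...), one row to a line, values as JSON. servo_tool: Moves the arm, as the interface text tells. Its arguments: {"type":"object","properties":{"targets":{"type":"array","items":{"type":"object","properties":{"x":{"type":"number"},"y":{"type":"number"},"z":{"type":"number"},"wx":{"type":"number"},"wy":{"type":"number"},"wz":{"type":"number"}}}},"hand":{"type":"number"}},"required":["targets"]}

```bash
ls; mkdir -p pics; python3 - <<'E'
from station import arm
import cv2,numpy as np
s=arm.get_state();print(s)
for n in("top","side"):
    d=arm.get_image(n);np.savez(f"pics/{n}0.npz",**d)
    cv2.imwrite(f"pics/{n}0.png",d["img"][:,:,::-1]);print(d["camera_matrix"],d["T"])
E
```

```text
pics
{'time_s': 0.0, 'q': array([-1.38719080e+00,  2.17801029e-01,  1.61492971e+00, -3.16340918e-06,
        1.31129129e+00, -1.12205402e-01]), 'dq': array([-6.96696573e-05,  1.10612611e-03,  3.42752188e-04,  1.00139888e-04,
       -1.15738239e-04,  1.55781600e-05]), 'effort': array([ 7.60948515e-04, -3.96843195e+01, -3.03851867e+01, -1.29316146e-05,
        9.71353438e-03,  7.93833692e-06]), 'position': array([ 182.06468947, -597.04250308,  229.9415063 ]), 'tcp_rot': array([ 0.80359023, -0.5951817 , -0.00089006, -0.00082659]), 'wrist_force': array([-0.1797313 ,  0.39299667,  0.4567322 ]), 'ft_torque': array([ 0.02155656, -0.01857563, -0.01196742]), 'finger_gap': 85.55976124829033}
[[506.26639851   0.         327.32982362]
 [  0.         506.26639851 202.16436746]
 [  0.           0.           1.        ]] [[-2.50809142e-02 -9.95222221e-01  9.43593094e-02  3.57551773e+02]
 [-9.99661021e-01  2.56278447e-02  4.58871794e-03  2.78256696e+01]
 [-6.98501979e-03 -9.42122344e-02 -9.95527631e-01  1.42977275e+03]
 [ 0.00000000e+00  0.00000000e+00  0.00000000e+00  1.00000000e+00]]
[[404.04136301   0.         320.65721864]
 [  0.         404.04136301 202.44981191]
 [  0.           0.           1.        ]] [[-8.40084069e-01 -2.89974183e-01  4.58447084e-01  2.02444162e+01]
 [-5.42292081e-01  4.28148407e-01 -7.22916482e-01  8.02312559e+02]
 [ 1.33437275e-02 -8.55922844e-01 -5.16931360e-01  6.00881352e+02]
 [ 0.00000000e+00  0.00000000e+00  0.00000000e+00  1.00000000e+00]]
```

View pics/top0.png

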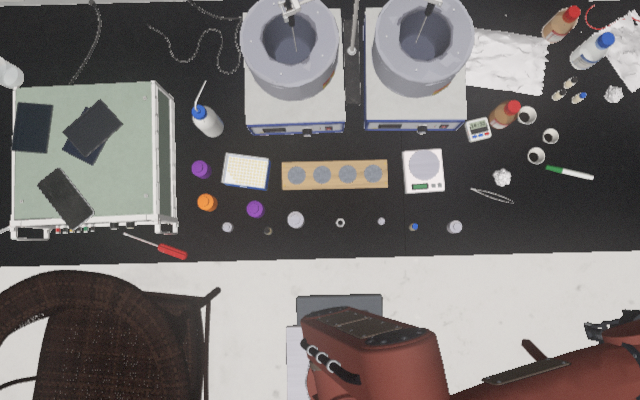

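View pics/side0.png

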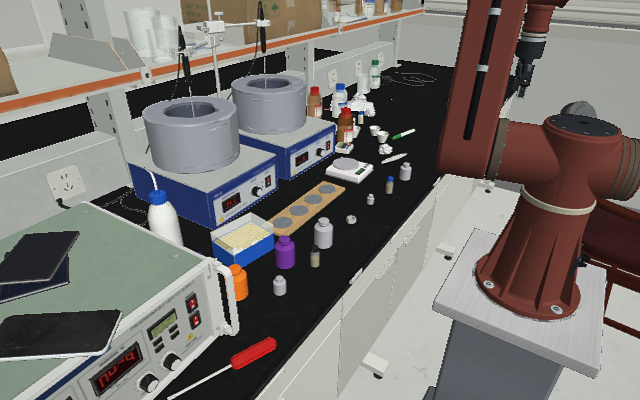

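The balance is at the right of the top image (424,170), which is −y. The pads are at (321–373,175). The candidate weights are at (227,227), (295,219), (381,221) and (455,227). Next I measure these and zoom in.

```bash
cat > h.py <<'E'
import numpy as np,cv2
def cloud(d):
    v,u=np.mgrid[:400,:640];K=d["camera_matrix"];z=d["z_map"]
    P=np.stack([(u-K[0,2])/K[0,0]*z,(v-K[1,2])/K[1,1]*z,z],-1)
    return P@d["T"][:3,:3].T+d["T"][:3,3]
def proj(d,p):
    T=d["T"];c=(np.asarray(p)-T[:3,3])@T[:3,:3];K=d["camera_matrix"]
    return c[:2]/c[2]*K[0,0]+K[:2,2]
E
python3 - <<'E'
from h import *
t=dict(np.load("pics/top0.npz"));s=dict(np.load("pics/side0.npz"))
P=cloud(t);S=cloud(s)
print("table z",np.median(P[235:245,300:400,2]),"holes",(t["z_map"]==0).sum())
for D,n,C in((P,"top",t),(S,"side",s)):
  m=((D[...,2]>6)&(D[...,2]<110)&(D[...,0]>250)&(D[...,0]<440)&(abs(D[...,1])<420)).astype(np.uint8)
  k,L,st,c=cv2.connectedComponentsWithStats(m)
  for i in range(1,k):
    if st[i,4]<8: continue
    q=D[L==i];h=q[:,2].max();tp=q[q[:,2]>h-6]
    print(n,c[i].round(),st[i,4],"h",h.round(),"topctr",((tp.min(0)+tp.max(0))/2).round(1)[:2],"ext",np.ptp(q,axis=0).round()[:2],C["img"][L==i].mean(0).round())
# pads: grey within strip
hsv=cv2.cvtColor(t["img"],cv2.COLOR_RGB2HSV)
m=np.zeros((400,640),np.uint8);m[160:190,280:390]=(hsv[160:190,280:390,1]<50)&(hsv[160:190,280:390,2]>70)
m[158:192,388:]=0
k,L,st,c=cv2.connectedComponentsWithStats(m)
for i in range(1,k):
  if st[i,4]>40:print("pad",c[i],st[i],P[L==i].mean(0).round(1),np.ptp(P[L==i],axis=0).round())
a=cv2.resize(t["img"][145:240,190:480],None,fx=2.75,fy=2.75,interpolation=cv2.INTER_CUBIC)
b=cv2.resize(s["img"][150:310,210:430],(796,579),interpolation=cv2.INTER_CUBIC)
cv2.imwrite("pics/a.png",a[:,:,::-1]);cv2.imwrite("pics/b.png",b[:,:,::-1])
E
```

```text
table z 0.6334157157725713 holes 1059
top [381. 222.] 35 h 33.0 topctr [ 434.1 -114.2] ext [14. 17.] [173. 170. 177.]
top [296. 224.] 101 h 76.0 topctr [435.2 123.5] ext [18. 41.] [177. 175. 181.]
top [340. 224.] 30 h 18.0 topctr [4.308e+02 3.000e-01] ext [20. 23.] [162. 159. 159.]
top [454. 227.] 154 h 61.0 topctr [ 413.9 -313.9] ext [34. 40.] [174. 171. 177.]
top [227. 227.] 81 h 45.0 topctr [429.1 314.2] ext [24. 31.] [172. 169. 174.]
top [413. 227.] 59 h 61.0 topctr [ 416.9 -199.9] ext [20. 17.] [ 99. 113. 146.]
top [268. 231.] 58 h 57.0 topctr [415.  201.2] ext [19. 23.] [96. 91. 84.]
side [405. 171.] 163 h 55.0 topctr [ 413.5 -314.7] ext [35. 36.] [147. 147. 151.]
side [389. 184.] 103 h 55.0 topctr [ 416.1 -202.5] ext [21. 22.] [ 96. 104. 112.]
side [370. 199.] 48 h 28.0 topctr [ 433.5 -114. ] ext [15. 19.] [157. 157. 162.]
side [351. 219.] 44 h 15.0 topctr [431.1  -0. ] ext [18. 27.] [161. 160. 154.]
side [322. 242.] 464 h 72.0 topctr [435.1 123. ] ext [ 35. 112.] [143. 143. 141.]
side [279. 285.] 204 h 41.0 topctr [428.6 316.1] ext [25. 26.] [158. 158. 162.]
pad [347.25378788 173.70454545] [339 165  18  19 264] [570.1 -23.6  20.3] [ 239.   76. 1425.]
pad [372.58270677 173.28947368] [364 164  18  19 266] [569.4 -94.8  19.8] [ 239.  148. 1424.]
pad [296.21969697 175.00378788] [288 166  18  19 264] [571.  120.3  14.2] [52. 49. 18.]
pad [321.63878327 174.36121673] [313 166  18  18 263] [569.4  48.3  24.8] [ 239.   48. 1424.]
```

View pics/a.png

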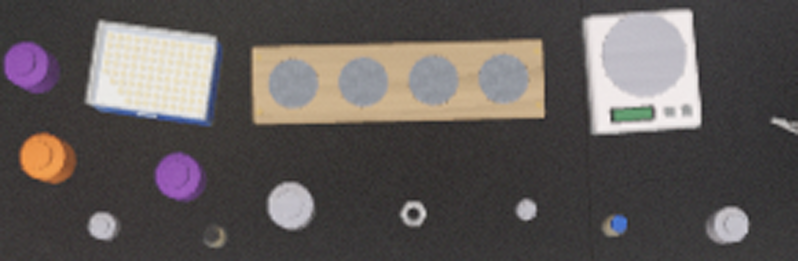

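View pics/b.png

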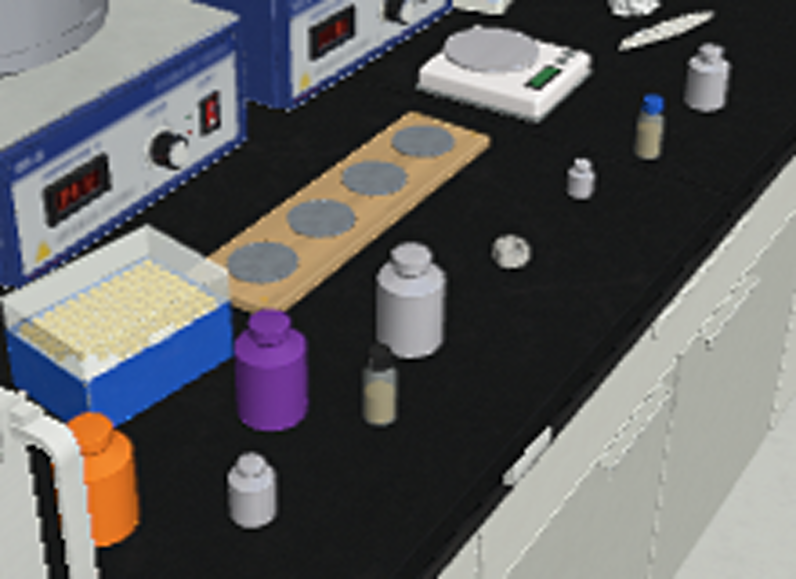

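Right of the crop is the balance, so pad order from it is y = −95, −24, 48, 120. The weights by height are A ≈ (435,123), B ≈ (414,−314), C ≈ (429,315) and D ≈ (434,−114). As a check, I intersect the rays with the known heights.

```bash
python3 - <<'E'
from h import *
t=dict(np.load("pics/top0.npz"))
K=t["camera_matrix"];T=t["T"]
def ray(u,v,z):
    r=T[:3,:3]@np.linalg.inv(K)@[u,v,1];return (T[:3,3]+r*(z-T[2,3])/r[2]).round(1)
for n,u,v,z in(("A",295.8,218.8,70),("B",457.3,226.1,53),("C",227.8,225.7,39),("D",381.3,220.6,28),("p1",372.6,173.3,14),("p2",347.25,173.7,14),("p3",321.6,174.4,14),("p4",296.2,175,14),("orange",206,201,70),("purple",254.5,209,70)):print(n,ray(u,v,z))
E
```

```text
A [443.7 120.   70. ]
B [ 413.7 -316.9   53. ]
C [431.4 309.6  39. ]
D [ 435.3 -113.9   28. ]
p1 [570.3 -95.4  14. ]
p2 [571.  -23.9  14. ]
p3 [570.9  48.6  14. ]
p4 [571.1 120.3  14. ]
orange [498.  361.9  70. ]
purple [473.  230.9  70. ]
```

Request:
servo_tool([
  {"wz": -8.1,"z": -0.005},
  {"wz": -8.1},
  {"wz": -8.1},
  {"wz": -8.1},
  {"wz": -8.1},
  {"wz": -8.1},
  {"wz": -8.1},
  {"wz": -8.1},
  {"wz": -8.1},
  {},
  {},
], hand=0)

```text
$.targets[0]: bad value
```

Request:
servo_tool([
  {"x": 0,"y": 0,"z": 0,"wx": 0,"wy": 0,"wz": -8.1},
  {"x": 0,"y": 0,"z": 0,"wx": 0,"wy": 0,"wz": -8.1},
  {"x": 0,"y": 0,"z": 0,"wx": 0,"wy": 0,"wz": -8.1},
  {"x": 0,"y": 0,"z": 0,"wx": 0,"wy": 0,"wz": -8.1},
  {"x": 0,"y": 0,"z": 0,"wx": 0,"wy": 0,"wz": -8.1},
  {"x": 0,"y": 0,"z": 0,"wx": 0,"wy": 0,"wz": -8.1},
  {"x": 0,"y": 0,"z": 0,"wx": 0,"wy": 0,"wz": -8.1},
  {"x": 0,"y": 0,"z": 0,"wx": 0,"wy": 0,"wz": -8.1},
  {"x": 0,"y": 0,"z": 0,"wx": 0,"wy": 0,"wz": -8.1},
  {"x": 0,"y": 0,"z": 0,"wx": 0,"wy": 0,"wz": 0},
], hand=0)

```text
time_s: 1.1
position: [182.1, -597.4, 230.6]
tcp_rot: [1.0, -0.001, -0.0, -0.001]
wrist_force: [0.1, 0.0, 0.8]
finger_gap: 85.2
```

```bash
cat >> h.py <<'E'
from scipy.optimize import minimize
W={"A":(45,51,26,70),"B":(35,38,20,53),"C":(27,28,16,39),"D":(20,19,13,28)}
def fit(ds,n,p0,z0=0,thr=95,F=4):
    """(x,y) of weight n by silhouette overlap, joint over views ds"""
    w=W[n];a=np.linspace(0,2*np.pi,24,endpoint=False)
    ring=lambda d,z:np.c_[np.cos(a)*d/2,np.sin(a)*d/2,np.full(24,z)]
    parts=[np.r_[ring(w[0],0),ring(w[0],w[1])],np.r_[ring(w[2],w[1]),ring(w[2],w[3])]]
    def sub(d,q):
        c=proj1(d,np.r_[q,z0+w[3]/2]);o=np.round(c).astype(int)-24;return o
    def mask(d,o):
        g=d["img"][o[1]:o[1]+48,o[0]:o[0]+48];s=np.ptp(g.astype(int),axis=2)
        g=cv2.resize(g.min(2).astype(np.float32),None,fx=F,fy=F,interpolation=cv2.INTER_LINEAR)
        s=cv2.resize(s.astype(np.float32),None,fx=F,fy=F)
        m=((g>thr)&(s<40)).astype(np.uint8)
        k,L,st,c=cv2.connectedComponentsWithStats(m);j=np.argmin([np.hypot(*(c[i]-24*F))+(1e3 if st[i,4]<30*F else 0) for i in range(1,k)])+1
        return L==j
    os_=[sub(d,p0) for d in ds];ms=[mask(d,o) for d,o in zip(ds,os_)]
    def ious(q):
        r=[]
        for d,o,m in zip(ds,os_,ms):
            M=np.zeros_like(m,np.uint8)
            for pt in parts:
                uv=np.array([proj1(d,x+np.r_[q,z0]) for x in pt])
                h=cv2.convexHull((((uv-o+.5)*F-.5)*16).round().astype(np.int32));cv2.fillConvexPoly(M,h,1,shift=4)
            r.append((M&m).sum()/(M|m).sum())
        return r
    r=minimize(lambda q:-sum(ious(q)),p0,method="Nelder-Mead",options=dict(initial_simplex=np.array(p0)+[[-6,-4],[6,-4],[0,7]],xatol=.2))
    return r.x.round(1),np.round(ious(r.x),2)
proj1=proj
E
python3 - <<'E'
from h import *
t=dict(np.load("pics/top0.npz"));s=dict(np.load("pics/side0.npz"))
for n,p in(("A",[438,122]),("B",[414,-315]),("C",[430,313]),("D",[434,-114])):
    print(n,*fit([t,s],n,p),*fit([t],n,p),*fit([s],n,p))
E
```

```text
A [444.2 124.2] [0.96 0.84] [444.6 124.3] [0.97] [444.  121.2] [0.89]
B [ 413.6 -316.6] [0.93 0.83] [ 413.5 -316.9] [0.93] [ 413.6 -318.6] [0.84]
C [429.  315.6] [0.89 0.84] [429.8 317. ] [0.93] [430.1 313.3] [0.89]
D [ 435.4 -115. ] [0.94 0.81] [ 435.7 -114.7] [0.94] [ 435.  -117.4] [0.85]
```

Request:
servo_tool([
  {"x": 0.02,"y": -0.025,"z": 0,"wx": 0,"wy": 0,"wz": 0},
  {"x": 0.02,"y": -0.025,"z": 0,"wx": 0,"wy": 0,"wz": 0},
  {"x": 0.02,"y": -0.025,"z": 0,"wx": 0,"wy": 0,"wz": 0},
  {"x": 0.02,"y": -0.025,"z": 0,"wx": 0,"wy": 0,"wz": 0},
  {"x": 0.02,"y": -0.025,"z": 0,"wx": 0,"wy": 0,"wz": 0},
  {"x": 0.02,"y": -0.025,"z": 0,"wx": 0,"wy": 0,"wz": 0},
  {"x": 0.02,"y": -0.025,"z": 0,"wx": 0,"wy": 0,"wz": 0},
  {"x": 0.02,"y": -0.025,"z": 0,"wx": 0,"wy": 0,"wz": 0},
  {"x": 0.02,"y": -0.025,"z": 0,"wx": 0,"wy": 0,"wz": 0},
  {"x": 0.02,"y": -0.025,"z": 0,"wx": 0,"wy": 0,"wz": 0},
  {"x": 0.02,"y": -0.025,"z": 0,"wx": 0,"wy": 0,"wz": 0},
  {"x": 0,"y": 0,"z": 0,"wx": 0,"wy": 0,"wz": 0},
])

```text
time_s: 2.3
position: [404.5, -320.5, 231.0]
tcp_rot: [1.0, -0.001, 0.0, -0.001]
wrist_force: [0.6, -0.7, -0.3]
finger_gap: 85.3
```

Request:
servo_tool([
  {"x": 0.009,"y": -0.0035,"z": 0.025,"wx": 0,"wy": 0,"wz": 0},
  {"x": 0,"y": 0,"z": 0.025,"wx": 0,"wy": 0,"wz": 0},
  {"x": 0,"y": 0,"z": 0.025,"wx": 0,"wy": 0,"wz": 0},
  {"x": 0,"y": 0,"z": 0.025,"wx": 0,"wy": 0,"wz": 0},
  {"x": 0,"y": 0,"z": 0.025,"wx": 0,"wy": 0,"wz": 0},
  {"x": 0,"y": 0,"z": 0,"wx": 0,"wy": 0,"wz": 0},
])

```text
time_s: 2.9
position: [408.8, -317.9, 102.2]
tcp_rot: [1.0, -0.003, -0.003, -0.003]
wrist_force: [-0.8, 0.1, -0.4]
finger_gap: 85.4
```

```bash
python3 - <<'E'
from station import arm
from h import *
d=arm.get_image("side");u,v=np.round(proj(d,[414,-317,60])).astype(int);print(u,v)
t=arm.get_image("top");a,b=np.round(proj(t,[414,-317,60])).astype(int)
c=lambda i,u,v:cv2.resize(i[v-40:v+40,u-40:u+40],(390,390),interpolation=cv2.INTER_CUBIC)
cv2.imwrite("pics/c.png",np.hstack([c(d["img"],u,v),c(t["img"],a,b)])[:,:,::-1])
E
```

```text
406 161
```

View pics/c.png

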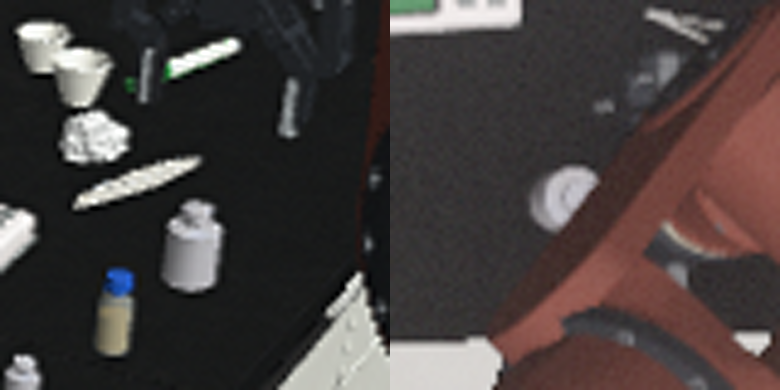

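```bash
python3 - <<'E'
from station import arm
s=arm.get_state();print(s["position"],s["time_s"],s["tcp_rot"])
E
```

```text
[ 411.38797202 -320.17295038  106.10812584] 3.0 [ 9.99997309e-01 -2.22286321e-03 -5.40331118e-04 -3.86434592e-04]
```

Request:
servo_tool([
  {"x": 0,"y": 0,"z": 0.02,"wx": 0,"wy": 0,"wz": 0},
  {"x": 0,"y": 0,"z": 0.02,"wx": 0,"wy": 0,"wz": 0},
  {"x": 0,"y": 0,"z": 0.02,"wx": 0,"wy": 0,"wz": 0},
  {"x": 0,"y": 0,"z": 0.015,"wx": 0,"wy": 0,"wz": 0},
  {"x": 0,"y": 0,"z": 0.01,"wx": 0,"wy": 0,"wz": 0},
  {"x": 0,"y": 0,"z": 0,"wx": 0,"wy": 0,"wz": 0},
  {"x": 0,"y": 0,"z": 0,"wx": 0,"wy": 0,"wz": 0},
  {"x": 0,"y": 0,"z": 0,"wx": 0,"wy": 0,"wz": 0},
])

```text
time_s: 3.8
position: [412.8, -320.8, 22.4]
tcp_rot: [1.0, -0.001, 0.001, 0.001]
wrist_force: [-0.9, 0.3, -0.4]
finger_gap: 85.3
```

Request:
servo_tool([
  {"x": 0.0024,"y": -0.0025,"z": 0.0085,"wx": 0,"wy": 0,"wz": 0},
  {"x": 0,"y": 0,"z": 0.008,"wx": 0,"wy": 0,"wz": 0},
  {"x": 0,"y": 0,"z": 0,"wx": 0,"wy": 0,"wz": 0},
  {"x": 0,"y": 0,"z": 0,"wx": 0,"wy": 0,"wz": 0},
])

```text
time_s: 4.2
position: [413.9, -317.0, 4.2]
tcp_rot: [1.0, -0.001, -0.001, -0.0]
wrist_force: [0.1, 0.8, 0.6]
finger_gap: 85.5
```

Request:
servo_tool([
  {"x": 0,"y": 0,"z": 0,"wx": 0,"wy": 0,"wz": 0},
  {"x": 0,"y": 0,"z": 0,"wx": 0,"wy": 0,"wz": 0},
  {"x": 0,"y": 0,"z": 0,"wx": 0,"wy": 0,"wz": 0},
  {"x": 0,"y": 0,"z": 0,"wx": 0,"wy": 0,"wz": 0},
  {"x": 0,"y": 0,"z": 0,"wx": 0,"wy": 0,"wz": 0},
  {"x": 0,"y": 0,"z": 0,"wx": 0,"wy": 0,"wz": 0},
  {"x": 0,"y": 0,"z": 0,"wx": 0,"wy": 0,"wz": 0},
  {"x": 0,"y": 0,"z": 0,"wx": 0,"wy": 0,"wz": 0},
], hand=255)

```text
time_s: 5.0
position: [414.8, -317.9, 5.3]
tcp_rot: [1.0, -0.001, 0.0, 0.0]
wrist_force: [0.3, -0.0, 4.1]
finger_gap: 33.6
```

Request:
servo_tool([
  {"x": 0,"y": 0,"z": -0.01,"wx": 0,"wy": 0,"wz": 0},
  {"x": 0,"y": 0,"z": -0.02,"wx": 0,"wy": 0,"wz": 0},
  {"x": 0,"y": 0,"z": -0.02,"wx": 0,"wy": 0,"wz": 0},
  {"x": 0,"y": 0,"z": -0.02,"wx": 0,"wy": 0,"wz": 0},
  {"x": 0,"y": 0,"z": -0.02,"wx": 0,"wy": 0,"wz": 0},
])

```text
time_s: 5.5
position: [413.4, -316.4, 94.8]
tcp_rot: [1.0, -0.001, -0.001, -0.001]
wrist_force: [0.0, -0.3, -2.1]
finger_gap: 33.2
```

Request:
servo_tool([
  {"x": 0.013,"y": -0.0244,"z": 0,"wx": 0,"wy": 0,"wz": 0},
  {"x": 0.013,"y": -0.0244,"z": 0,"wx": 0,"wy": 0,"wz": 0},
  {"x": 0.013,"y": -0.0244,"z": 0,"wx": 0,"wy": 0,"wz": 0},
  {"x": 0.013,"y": -0.0244,"z": 0,"wx": 0,"wy": 0,"wz": 0},
  {"x": 0.013,"y": -0.0244,"z": 0,"wx": 0,"wy": 0,"wz": 0},
  {"x": 0.013,"y": -0.0244,"z": 0,"wx": 0,"wy": 0,"wz": 0},
  {"x": 0.013,"y": -0.0244,"z": 0,"wx": 0,"wy": 0,"wz": 0},
  {"x": 0.013,"y": -0.0244,"z": 0,"wx": 0,"wy": 0,"wz": 0},
  {"x": 0.013,"y": -0.0244,"z": 0,"wx": 0,"wy": 0,"wz": 0},
  {"x": 0.013,"y": -0.0244,"z": 0,"wx": 0,"wy": 0,"wz": 0},
  {"x": 0.013,"y": -0.0244,"z": 0,"wx": 0,"wy": 0,"wz": 0},
  {"x": 0.0144,"y": -0.0244,"z": 0,"wx": 0,"wy": 0,"wz": 0},
])

```text
time_s: 6.7
position: [571.5, -23.7, 93.9]
tcp_rot: [1.0, -0.001, -0.001, -0.0]
wrist_force: [-0.5, -0.4, -1.5]
finger_gap: 33.4
```

Request:
servo_tool([
  {"x": 0,"y": 0,"z": 0.02,"wx": 0,"wy": 0,"wz": 0},
  {"x": 0,"y": 0,"z": 0.02,"wx": 0,"wy": 0,"wz": 0},
  {"x": 0,"y": 0,"z": 0.015,"wx": 0,"wy": 0,"wz": 0},
  {"x": 0,"y": 0,"z": 0,"wx": 0,"wy": 0,"wz": 0},
  {"x": 0,"y": 0,"z": 0,"wx": 0,"wy": 0,"wz": 0},
  {"x": 0,"y": 0,"z": 0,"wx": 0,"wy": 0,"wz": 0},
  {"x": 0,"y": 0,"z": 0,"wx": 0,"wy": 0,"wz": 0},
])

```text
time_s: 7.4
position: [573.6, -25.5, 41.1]
tcp_rot: [1.0, -0.002, 0.001, 0.0]
wrist_force: [0.3, 1.0, -3.3]
finger_gap: 33.2
```

```bash
python3 - <<'E'
from station import arm
from h import *
for i in range(3):print(arm.get_state()["position"].round(1), arm.get_state()["finger_gap"],arm.get_state()["wrist_force"].round(1))
d=arm.get_image("side");t=arm.get_image("top");u,v=np.round(proj(d,[571,-24,40])).astype(int)
a,b=np.round(proj(t,[571,-24,40])).astype(int)
c=lambda i,u,v:cv2.resize(i[v-40:v+40,u-40:u+40],(390,390),interpolation=cv2.INTER_CUBIC)
cv2.imwrite("pics/d.png",np.hstack([c(d["img"],u,v),c(t["img"],a,b)])[:,:,::-1])
E
```

```text
[573.6 -25.5  41.1] 33.21074502219564 [ 0.3  1.  -3.3]
[573.6 -25.5  41.1] 33.21074502219564 [ 0.3  1.  -3.3]
[573.6 -25.5  41.1] 33.21074502219564 [ 0.3  1.  -3.3]
```

View pics/d.png

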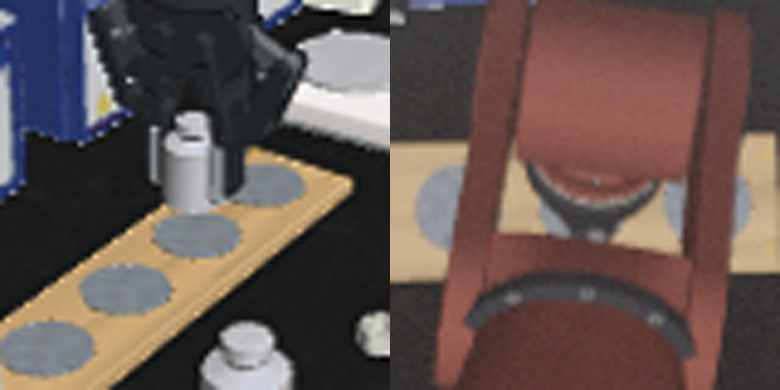

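B is held upright above the second pad from the balance. Lower and release.

Request:
servo_tool([
  {"x": 0,"y": 0,"z": 0.01,"wx": 0,"wy": 0,"wz": 0},
  {"x": 0,"y": 0,"z": 0.007,"wx": 0,"wy": 0,"wz": 0},
  {"x": 0,"y": 0,"z": 0.003,"wx": 0,"wy": 0,"wz": 0},
  {"x": 0,"y": 0,"z": 0.001,"wx": 0,"wy": 0,"wz": 0},
  {"x": 0,"y": 0,"z": 0,"wx": 0,"wy": 0,"wz": 0},
  {"x": 0,"y": 0,"z": 0,"wx": 0,"wy": 0,"wz": 0},
  {"x": 0,"y": 0,"z": 0,"wx": 0,"wy": 0,"wz": 0},
])

```text
time_s: 8.2
position: [571.4, -24.9, 19.3]
tcp_rot: [1.0, -0.001, -0.002, -0.0]
wrist_force: [-5.2, -0.3, 7.3]
finger_gap: 33.6
```

Request:
servo_tool([
  {"x": 0,"y": 0,"z": 0,"wx": 0,"wy": 0,"wz": 0},
  {"x": 0,"y": 0,"z": 0,"wx": 0,"wy": 0,"wz": 0},
  {"x": 0,"y": 0,"z": 0,"wx": 0,"wy": 0,"wz": 0},
  {"x": 0,"y": 0,"z": 0,"wx": 0,"wy": 0,"wz": 0},
  {"x": 0,"y": 0,"z": 0,"wx": 0,"wy": 0,"wz": 0},
  {"x": 0,"y": 0,"z": -0.01,"wx": 0,"wy": 0,"wz": 0},
  {"x": 0,"y": 0,"z": -0.02,"wx": 0,"wy": 0,"wz": 0},
  {"x": 0,"y": 0,"z": -0.025,"wx": 0,"wy": 0,"wz": 0},
  {"x": 0,"y": 0,"z": -0.025,"wx": 0,"wy": 0,"wz": 0},
  {"x": 0,"y": 0,"z": -0.021,"wx": 0,"wy": 0,"wz": 0},
], hand=0)

```text
time_s: 9.2
position: [573.2, -25.2, 122.1]
tcp_rot: [1.0, -0.001, 0.001, 0.0]
wrist_force: [0.1, 0.6, -0.1]
finger_gap: 85.3
```

Request:
servo_tool([
  {"x": -0.015,"y": -0.018,"z": 0,"wx": 0,"wy": 0,"wz": 0},
  {"x": -0.016,"y": -0.0186,"z": 0,"wx": 0,"wy": 0,"wz": 0},
  {"x": -0.016,"y": -0.0186,"z": 0,"wx": 0,"wy": 0,"wz": 0},
  {"x": -0.016,"y": -0.0186,"z": 0,"wx": 0,"wy": 0,"wz": 0},
  {"x": -0.016,"y": -0.0186,"z": 0,"wx": 0,"wy": 0,"wz": 0},
  {"x": -0.016,"y": -0.0186,"z": 0,"wx": 0,"wy": 0,"wz": 0},
  {"x": -0.016,"y": -0.0186,"z": 0,"wx": 0,"wy": 0,"wz": 0},
  {"x": -0.016,"y": -0.0186,"z": 0,"wx": 0,"wy": 0,"wz": 0},
  {"x": 0,"y": 0,"z": 0,"wx": 0,"wy": 0,"wz": 0},
  {"x": 0,"y": 0,"z": 0,"wx": 0,"wy": 0,"wz": 0},
  {"x": 0,"y": 0,"z": 0.02,"wx": 0,"wy": 0,"wz": 0},
  {"x": 0,"y": 0,"z": 0,"wx": 0,"wy": 0,"wz": 0},
])

```text
time_s: 10.4
position: [445.0, 122.5, 98.4]
tcp_rot: [1.0, -0.002, -0.002, 0.0]
wrist_force: [-0.3, -0.7, 0.4]
finger_gap: 85.2
```

```bash
python3 - <<'E'
from station import arm
from h import *
d=arm.get_image("side");t=arm.get_image("top");u,v=np.round(proj(d,[444,124,70])).astype(int)
a,b=np.round(proj(t,[571,-24,40])).astype(int)
c=lambda i,u,v,s:cv2.resize(i[v-s:v+s,u-s:u+s],(390,390),interpolation=cv2.INTER_CUBIC)
cv2.imwrite("pics/e.png",np.hstack([c(d["img"],u,v,50),c(t["img"],a,b,40)])[:,:,::-1])
for n,z,p in(("B",14,[571,-24]),("C",0,[429.5,315])):
  print(n,*fit([t],n,p,z),*fit([d],n,p,z))
E
```

```text
B [569.9 -24.2] [0.56] [560.3 -21.6] [0.58]
C [429.6 316.6] [0.93] [429.4 313. ] [0.9]
```

View pics/e.png

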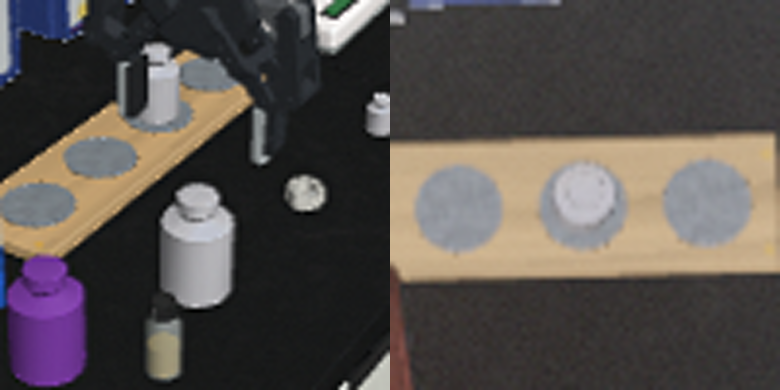

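B stands centred on its pad, allowing for the parallax lean. The fingers straddle A, so I descend.

Request:
servo_tool([
  {"x": 0,"y": 0,"z": 0.02,"wx": 0,"wy": 0,"wz": 0},
  {"x": 0,"y": 0,"z": 0.02,"wx": 0,"wy": 0,"wz": 0},
  {"x": 0,"y": 0,"z": 0.02,"wx": 0,"wy": 0,"wz": 0},
  {"x": 0,"y": 0,"z": 0.02,"wx": 0,"wy": 0,"wz": 0},
  {"x": 0,"y": 0,"z": 0.012,"wx": 0,"wy": 0,"wz": 0},
  {"x": 0,"y": 0,"z": 0,"wx": 0,"wy": 0,"wz": 0},
  {"x": 0,"y": 0,"z": 0,"wx": 0,"wy": 0,"wz": 0},
])

```text
time_s: 11.2
position: [446.7, 123.4, 8.4]
tcp_rot: [1.0, -0.001, 0.0, -0.0]
wrist_force: [-0.8, -0.6, 0.2]
finger_gap: 85.2
```

Request:
servo_tool([
  {"x": 0,"y": 0,"z": 0,"wx": 0,"wy": 0,"wz": 0},
  {"x": 0,"y": 0,"z": 0,"wx": 0,"wy": 0,"wz": 0},
  {"x": 0,"y": 0,"z": 0,"wx": 0,"wy": 0,"wz": 0},
  {"x": 0,"y": 0,"z": 0,"wx": 0,"wy": 0,"wz": 0},
  {"x": 0,"y": 0,"z": 0,"wx": 0,"wy": 0,"wz": 0},
  {"x": 0,"y": 0,"z": 0,"wx": 0,"wy": 0,"wz": 0},
  {"x": 0,"y": 0,"z": 0,"wx": 0,"wy": 0,"wz": 0},
  {"x": 0,"y": 0,"z": 0,"wx": 0,"wy": 0,"wz": 0},
], hand=255)

```text
time_s: 12.0
position: [446.2, 123.6, 8.8]
tcp_rot: [1.0, -0.001, 0.0, -0.0]
wrist_force: [-2.2, -0.1, 6.2]
finger_gap: 43.9
```

Request:
servo_tool([
  {"x": 0,"y": 0,"z": -0.01,"wx": 0,"wy": 0,"wz": 0},
  {"x": 0,"y": 0,"z": -0.02,"wx": 0,"wy": 0,"wz": 0},
  {"x": 0,"y": 0,"z": -0.02,"wx": 0,"wy": 0,"wz": 0},
  {"x": 0,"y": 0,"z": -0.02,"wx": 0,"wy": 0,"wz": 0},
  {"x": 0,"y": 0,"z": -0.02,"wx": 0,"wy": 0,"wz": 0},
])

```text
time_s: 12.5
position: [445.0, 123.4, 98.3]
tcp_rot: [1.0, -0.001, -0.001, 0.0]
wrist_force: [1.0, -0.8, -3.2]
finger_gap: 43.6
```

Request:
servo_tool([
  {"x": 0.0126,"y": 0.0215,"z": 0,"wx": 0,"wy": 0,"wz": 0},
  {"x": 0.0126,"y": 0.022,"z": 0,"wx": 0,"wy": 0,"wz": 0},
  {"x": 0.0126,"y": 0.022,"z": 0,"wx": 0,"wy": 0,"wz": 0},
  {"x": 0.0126,"y": 0.022,"z": 0,"wx": 0,"wy": 0,"wz": 0},
  {"x": 0.0126,"y": 0.022,"z": 0,"wx": 0,"wy": 0,"wz": 0},
  {"x": 0.0126,"y": 0.022,"z": 0,"wx": 0,"wy": 0,"wz": 0},
  {"x": 0.0126,"y": 0.022,"z": 0,"wx": 0,"wy": 0,"wz": 0},
  {"x": 0.0126,"y": 0.022,"z": 0,"wx": 0,"wy": 0,"wz": 0},
  {"x": 0.0126,"y": 0.022,"z": 0,"wx": 0,"wy": 0,"wz": 0},
  {"x": 0.0126,"y": 0.022,"z": 0,"wx": 0,"wy": 0,"wz": 0},
  {"x": 0,"y": 0,"z": 0,"wx": 0,"wy": 0,"wz": 0},
  {"x": 0,"y": 0,"z": 0,"wx": 0,"wy": 0,"wz": 0},
])

```text
time_s: 13.7
position: [570.7, -96.5, 97.4]
tcp_rot: [1.0, -0.002, -0.001, -0.0]
wrist_force: [0.0, 0.7, -4.0]
finger_gap: 43.7
```

Request:
servo_tool([
  {"x": 0,"y": 0,"z": 0.02,"wx": 0,"wy": 0,"wz": 0},
  {"x": 0,"y": 0,"z": 0.02,"wx": 0,"wy": 0,"wz": 0},
  {"x": 0,"y": 0,"z": 0.015,"wx": 0,"wy": 0,"wz": 0},
  {"x": 0,"y": 0,"z": 0.01,"wx": 0,"wy": 0,"wz": 0},
  {"x": 0,"y": 0,"z": 0.006,"wx": 0,"wy": 0,"wz": 0},
  {"x": 0,"y": 0,"z": 0,"wx": 0,"wy": 0,"wz": 0},
  {"x": 0,"y": 0,"z": 0,"wx": 0,"wy": 0,"wz": 0},
  {"x": 0,"y": 0,"z": 0,"wx": 0,"wy": 0,"wz": 0},
])

```text
time_s: 14.5
position: [572.3, -96.7, 27.9]
tcp_rot: [1.0, -0.001, 0.001, 0.0]
wrist_force: [0.4, -0.2, -4.0]
finger_gap: 43.9
```

Request:
servo_tool([
  {"x": 0,"y": 0,"z": 0.003,"wx": 0,"wy": 0,"wz": 0},
  {"x": 0,"y": 0,"z": 0.002,"wx": 0,"wy": 0,"wz": 0},
  {"x": 0,"y": 0,"z": 0,"wx": 0,"wy": 0,"wz": 0},
  {"x": 0,"y": 0,"z": 0,"wx": 0,"wy": 0,"wz": 0},
  {"x": 0,"y": 0,"z": 0,"wx": 0,"wy": 0,"wz": 0},
])

```text
time_s: 15.0
position: [572.0, -96.6, 22.8]
tcp_rot: [1.0, -0.001, 0.001, 0.0]
wrist_force: [-1.9, 0.6, 5.8]
finger_gap: 43.4
```

Request:
servo_tool([
  {"x": 0,"y": 0,"z": 0,"wx": 0,"wy": 0,"wz": 0},
  {"x": 0,"y": 0,"z": 0,"wx": 0,"wy": 0,"wz": 0},
  {"x": 0,"y": 0,"z": 0,"wx": 0,"wy": 0,"wz": 0},
  {"x": 0,"y": 0,"z": 0,"wx": 0,"wy": 0,"wz": 0},
  {"x": 0,"y": 0,"z": 0,"wx": 0,"wy": 0,"wz": 0},
  {"x": 0,"y": 0,"z": -0.01,"wx": 0,"wy": 0,"wz": 0},
  {"x": 0,"y": 0,"z": -0.02,"wx": 0,"wy": 0,"wz": 0},
  {"x": 0,"y": 0,"z": -0.025,"wx": 0,"wy": 0,"wz": 0},
  {"x": 0,"y": 0,"z": -0.025,"wx": 0,"wy": 0,"wz": 0},
  {"x": 0,"y": 0,"z": -0.02,"wx": 0,"wy": 0,"wz": 0},
], hand=0)

```text
time_s: 16.0
position: [572.1, -96.6, 124.3]
tcp_rot: [1.0, -0.001, 0.001, 0.0]
wrist_force: [0.4, -0.7, 0.2]
finger_gap: 85.5
```

Request:
servo_tool([
  {"x": -0.0169,"y": 0.002,"z": 0,"wx": 0,"wy": 0,"wz": 0},
  {"x": -0.0168,"y": 0.0025,"z": 0,"wx": 0,"wy": 0,"wz": 0},
  {"x": -0.0168,"y": 0.0025,"z": 0,"wx": 0,"wy": 0,"wz": 0},
  {"x": -0.0168,"y": 0.0025,"z": 0,"wx": 0,"wy": 0,"wz": 0},
  {"x": -0.0168,"y": 0.0025,"z": 0,"wx": 0,"wy": 0,"wz": 0},
  {"x": -0.0168,"y": 0.0025,"z": 0,"wx": 0,"wy": 0,"wz": 0},
  {"x": -0.0168,"y": 0.0025,"z": 0,"wx": 0,"wy": 0,"wz": 0},
  {"x": -0.0168,"y": 0.0025,"z": 0,"wx": 0,"wy": 0,"wz": 0},
  {"x": 0,"y": 0,"z": 0.02,"wx": 0,"wy": 0,"wz": 0},
  {"x": 0,"y": 0,"z": 0.02,"wx": 0,"wy": 0,"wz": 0},
  {"x": 0,"y": 0,"z": 0.02,"wx": 0,"wy": 0,"wz": 0},
  {"x": 0,"y": 0,"z": 0,"wx": 0,"wy": 0,"wz": 0},
])

```text
time_s: 17.2
position: [434.5, -114.6, 60.0]
tcp_rot: [1.0, -0.001, -0.002, -0.001]
wrist_force: [-0.5, -0.1, -0.9]
finger_gap: 85.4
```

```bash
python3 - <<'E'
from station import arm
from h import *
d=arm.get_image("side");t=arm.get_image("top");u,v=np.round(proj(d,[500,-110,40])).astype(int)
a,b=np.round(proj(t,[571,-64,40])).astype(int)
c=lambda i,u,v,s:cv2.resize(i[v-s:v+s,u-s:u+s],(390,390),interpolation=cv2.INTER_CUBIC)
cv2.imwrite("pics/f.png",np.hstack([c(d["img"],u,v,45),c(t["img"],a,b,40)])[:,:,::-1])
E
```

```text
(no output)
```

View pics/f.png

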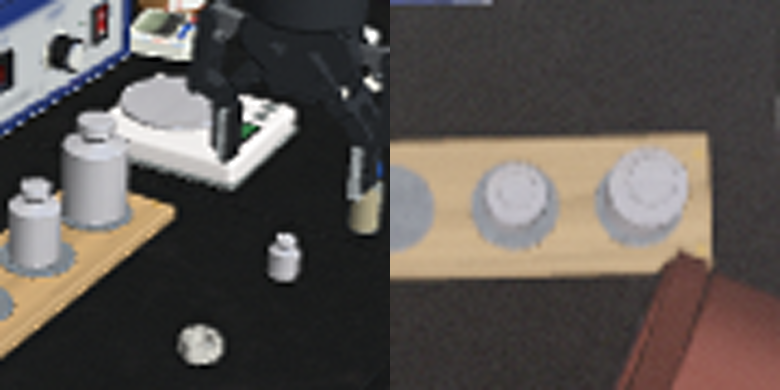

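A stands centred on the end pad next to the balance. The fingers straddle D.

Request:
servo_tool([
  {"x": 0,"y": 0,"z": 0.02,"wx": 0,"wy": 0,"wz": 0},
  {"x": 0,"y": 0,"z": 0.02,"wx": 0,"wy": 0,"wz": 0},
  {"x": 0,"y": 0,"z": 0.0125,"wx": 0,"wy": 0,"wz": 0},
  {"x": 0,"y": 0,"z": 0.006,"wx": 0,"wy": 0,"wz": 0},
  {"x": 0,"y": 0,"z": 0,"wx": 0,"wy": 0,"wz": 0},
  {"x": 0,"y": 0,"z": 0,"wx": 0,"wy": 0,"wz": 0},
])

```text
time_s: 17.9
position: [437.5, -115.8, 4.0]
tcp_rot: [1.0, -0.001, 0.001, 0.0]
wrist_force: [0.4, -0.2, 1.1]
finger_gap: 85.3
```

Request:
servo_tool([
  {"x": 0,"y": 0,"z": 0,"wx": 0,"wy": 0,"wz": 0},
  {"x": 0,"y": 0,"z": 0,"wx": 0,"wy": 0,"wz": 0},
  {"x": 0,"y": 0,"z": 0,"wx": 0,"wy": 0,"wz": 0},
  {"x": 0,"y": 0,"z": 0,"wx": 0,"wy": 0,"wz": 0},
  {"x": 0,"y": 0,"z": 0,"wx": 0,"wy": 0,"wz": 0},
  {"x": 0,"y": 0,"z": 0,"wx": 0,"wy": 0,"wz": 0},
  {"x": 0,"y": 0,"z": 0,"wx": 0,"wy": 0,"wz": 0},
  {"x": 0,"y": 0,"z": 0,"wx": 0,"wy": 0,"wz": 0},
  {"x": 0,"y": 0,"z": 0,"wx": 0,"wy": 0,"wz": 0},
], hand=255)

```text
time_s: 18.8
position: [437.0, -115.6, 3.7]
tcp_rot: [1.0, -0.001, 0.0, 0.0]
wrist_force: [-1.6, 0.2, 5.0]
finger_gap: 17.1
```

Request:
servo_tool([
  {"x": 0,"y": 0,"z": -0.01,"wx": 0,"wy": 0,"wz": 0},
  {"x": 0,"y": 0,"z": -0.02,"wx": 0,"wy": 0,"wz": 0},
  {"x": 0,"y": 0,"z": -0.02,"wx": 0,"wy": 0,"wz": 0},
  {"x": 0,"y": 0,"z": -0.02,"wx": 0,"wy": 0,"wz": 0},
  {"x": 0,"y": 0,"z": -0.02,"wx": 0,"wy": 0,"wz": 0},
])

```text
time_s: 19.3
position: [436.5, -115.4, 94.2]
tcp_rot: [1.0, -0.001, -0.0, -0.0]
wrist_force: [0.5, 0.1, 0.8]
finger_gap: 17.4
```

Request:
servo_tool([
  {"x": 0.0136,"y": -0.0235,"z": 0,"wx": 0,"wy": 0,"wz": 0},
  {"x": 0.0136,"y": -0.0235,"z": 0,"wx": 0,"wy": 0,"wz": 0},
  {"x": 0.0136,"y": -0.0235,"z": 0,"wx": 0,"wy": 0,"wz": 0},
  {"x": 0.0136,"y": -0.0235,"z": 0,"wx": 0,"wy": 0,"wz": 0},
  {"x": 0.0136,"y": -0.0235,"z": 0,"wx": 0,"wy": 0,"wz": 0},
  {"x": 0.0136,"y": -0.0235,"z": 0,"wx": 0,"wy": 0,"wz": 0},
  {"x": 0.0136,"y": -0.0235,"z": 0,"wx": 0,"wy": 0,"wz": 0},
  {"x": 0.0136,"y": -0.0235,"z": 0,"wx": 0,"wy": 0,"wz": 0},
  {"x": 0.0136,"y": -0.0235,"z": 0,"wx": 0,"wy": 0,"wz": 0},
  {"x": 0.0136,"y": -0.0235,"z": 0,"wx": 0,"wy": 0,"wz": 0},
  {"x": 0,"y": 0,"z": 0,"wx": 0,"wy": 0,"wz": 0},
  {"x": 0,"y": 0,"z": 0,"wx": 0,"wy": 0,"wz": 0},
])

```text
time_s: 20.5
position: [573.0, 119.3, 93.1]
tcp_rot: [1.0, -0.001, -0.0, 0.0]
wrist_force: [-0.8, -0.0, -0.4]
finger_gap: 17.2
```

Request:
servo_tool([
  {"x": 0,"y": 0,"z": 0.02,"wx": 0,"wy": 0,"wz": 0},
  {"x": 0,"y": 0,"z": 0.02,"wx": 0,"wy": 0,"wz": 0},
  {"x": 0,"y": 0,"z": 0.015,"wx": 0,"wy": 0,"wz": 0},
  {"x": 0,"y": 0,"z": 0,"wx": 0,"wy": 0,"wz": 0},
  {"x": 0,"y": 0,"z": 0,"wx": 0,"wy": 0,"wz": 0},
  {"x": 0,"y": 0,"z": 0,"wx": 0,"wy": 0,"wz": 0},
])

```text
time_s: 21.1
position: [574.3, 118.9, 39.4]
tcp_rot: [1.0, -0.001, 0.001, -0.0]
wrist_force: [-0.6, 0.1, -0.2]
finger_gap: 17.1
```

```bash
python3 - <<'E'
from station import arm
from h import *
d=arm.get_image("side");u,v=np.round(proj(d,[571,120,45])).astype(int)
c=lambda i,u,v,s:cv2.resize(i[v-s:v+s,u-s:u+s],(500,500),interpolation=cv2.INTER_CUBIC)
cv2.imwrite("pics/g.png",c(d["img"],u,v,35)[:,:,::-1])
E
```

```text
(no output)
```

View pics/g.png

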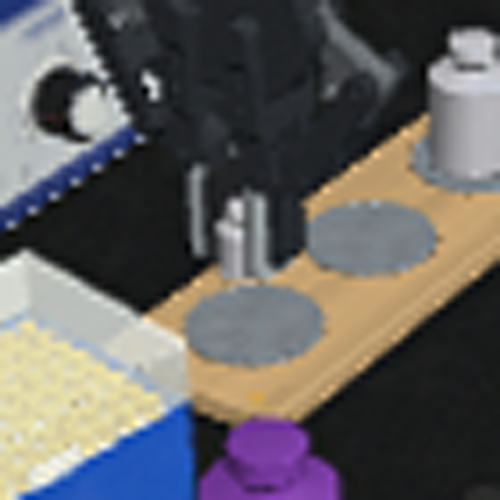

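D is held upright, about 2 mm off over pad at (255,325). I make a small correction and lower.

Request:
servo_tool([
  {"x": -0.0015,"y": -0.0008,"z": 0.01,"wx": 0,"wy": 0,"wz": 0},
  {"x": 0,"y": 0,"z": 0.007,"wx": 0,"wy": 0,"wz": 0},
  {"x": 0,"y": 0,"z": 0.003,"wx": 0,"wy": 0,"wz": 0},
  {"x": 0,"y": 0,"z": 0.001,"wx": 0,"wy": 0,"wz": 0},
  {"x": 0,"y": 0,"z": 0,"wx": 0,"wy": 0,"wz": 0},
  {"x": 0,"y": 0,"z": 0,"wx": 0,"wy": 0,"wz": 0},
  {"x": 0,"y": 0,"z": 0,"wx": 0,"wy": 0,"wz": 0},
])

```text
time_s: 21.85
position: [570.9, 119.9, 17.7]
tcp_rot: [1.0, -0.001, -0.002, 0.0]
wrist_force: [-4.2, 0.2, 6.5]
finger_gap: 16.5
```

Request:
servo_tool([
  {"x": 0,"y": 0,"z": 0,"wx": 0,"wy": 0,"wz": 0},
  {"x": 0,"y": 0,"z": 0,"wx": 0,"wy": 0,"wz": 0},
  {"x": 0,"y": 0,"z": 0,"wx": 0,"wy": 0,"wz": 0},
  {"x": 0,"y": 0,"z": 0,"wx": 0,"wy": 0,"wz": 0},
  {"x": 0,"y": 0,"z": 0,"wx": 0,"wy": 0,"wz": 0},
  {"x": 0,"y": 0,"z": 0,"wx": 0,"wy": 0,"wz": 0},
  {"x": 0,"y": 0,"z": -0.01,"wx": 0,"wy": 0,"wz": 0},
  {"x": 0,"y": 0,"z": -0.02,"wx": 0,"wy": 0,"wz": 0},
  {"x": 0,"y": 0,"z": -0.025,"wx": 0,"wy": 0,"wz": 0},
  {"x": 0,"y": 0,"z": -0.025,"wx": 0,"wy": 0,"wz": 0},
  {"x": 0,"y": 0,"z": -0.025,"wx": 0,"wy": 0,"wz": 0},
  {"x": 0,"y": 0,"z": -0.025,"wx": 0,"wy": 0,"wz": 0},
], hand=0)

```text
time_s: 23.05
position: [572.0, 119.9, 149.2]
tcp_rot: [1.0, -0.001, 0.0, -0.0]
wrist_force: [0.3, 0.8, 0.3]
finger_gap: 85.5
```

Request:
servo_tool([
  {"x": -0.0156,"y": -0.0216,"z": 0,"wx": 0,"wy": 0,"wz": 0},
  {"x": -0.0156,"y": -0.0216,"z": 0,"wx": 0,"wy": 0,"wz": 0},
  {"x": -0.0156,"y": -0.0216,"z": 0,"wx": 0,"wy": 0,"wz": 0},
  {"x": -0.0156,"y": -0.0216,"z": 0,"wx": 0,"wy": 0,"wz": 0},
  {"x": -0.0156,"y": -0.0216,"z": 0,"wx": 0,"wy": 0,"wz": 0},
  {"x": -0.0156,"y": -0.0216,"z": 0,"wx": 0,"wy": 0,"wz": 0},
  {"x": -0.0156,"y": -0.0216,"z": 0,"wx": 0,"wy": 0,"wz": 0},
  {"x": -0.0156,"y": -0.0216,"z": 0,"wx": 0,"wy": 0,"wz": 0},
  {"x": -0.0156,"y": -0.0216,"z": 0,"wx": 0,"wy": 0,"wz": 0},
  {"x": 0,"y": 0,"z": 0,"wx": 0,"wy": 0,"wz": 0},
  {"x": 0,"y": 0,"z": 0,"wx": 0,"wy": 0,"wz": 0},
], hand=80)

```text
time_s: 24.15
position: [432.1, 315.0, 148.0]
tcp_rot: [1.0, -0.001, 0.001, 0.0]
wrist_force: [0.0, 0.2, 0.3]
finger_gap: 58.8
```

Request:
servo_tool([
  {"x": 0,"y": 0,"z": 0.025,"wx": 0,"wy": 0,"wz": 0},
  {"x": 0,"y": 0,"z": 0.025,"wx": 0,"wy": 0,"wz": 0},
  {"x": 0,"y": 0,"z": 0.02,"wx": 0,"wy": 0,"wz": 0},
  {"x": 0,"y": 0,"z": 0.01,"wx": 0,"wy": 0,"wz": 0},
  {"x": 0,"y": 0,"z": 0,"wx": 0,"wy": 0,"wz": 0},
])

```text
time_s: 24.65
position: [431.4, 313.3, 65.9]
tcp_rot: [1.0, -0.002, -0.001, 0.001]
wrist_force: [0.8, -0.4, -1.2]
finger_gap: 58.6
```

```bash
python3 - <<'E'
from station import arm
from h import *
d=arm.get_image("side");t=arm.get_image("top");u,v=np.round(proj(d,[430,315,50])).astype(int)
a,b=np.round(proj(t,[571,12,40])).astype(int)
c=lambda i,u,v,s:cv2.resize(i[v-s:v+s,u-s:u+s],(390,390),interpolation=cv2.INTER_CUBIC)
cv2.imwrite("pics/i.png",np.hstack([c(d["img"],u,v,45),c(t["img"],a,b,50)])[:,:,::-1])
E
```

```text
(no output)
```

View pics/i.png

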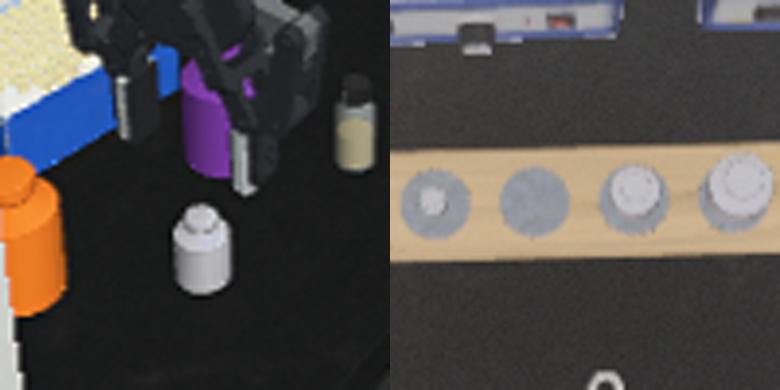

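D, B and A are all standing on their pads, and the third one is free. The fingers straddle C.

Request:
servo_tool([
  {"x": 0,"y": 0,"z": 0.02,"wx": 0,"wy": 0,"wz": 0},
  {"x": 0,"y": 0,"z": 0.02,"wx": 0,"wy": 0,"wz": 0},
  {"x": 0,"y": 0,"z": 0.015,"wx": 0,"wy": 0,"wz": 0},
  {"x": 0,"y": 0,"z": 0.008,"wx": 0,"wy": 0,"wz": 0},
  {"x": 0,"y": 0,"z": 0,"wx": 0,"wy": 0,"wz": 0},
  {"x": 0,"y": 0,"z": 0,"wx": 0,"wy": 0,"wz": 0},
])

```text
time_s: 25.35
position: [432.6, 315.0, 4.9]
tcp_rot: [1.0, -0.001, 0.0, -0.0]
wrist_force: [0.1, 0.4, 0.4]
finger_gap: 58.8
```

Request:
servo_tool([
  {"x": 0,"y": 0,"z": 0,"wx": 0,"wy": 0,"wz": 0},
  {"x": 0,"y": 0,"z": 0,"wx": 0,"wy": 0,"wz": 0},
  {"x": 0,"y": 0,"z": 0,"wx": 0,"wy": 0,"wz": 0},
  {"x": 0,"y": 0,"z": 0,"wx": 0,"wy": 0,"wz": 0},
  {"x": 0,"y": 0,"z": 0,"wx": 0,"wy": 0,"wz": 0},
  {"x": 0,"y": 0,"z": 0,"wx": 0,"wy": 0,"wz": 0},
  {"x": 0,"y": 0,"z": 0,"wx": 0,"wy": 0,"wz": 0},
  {"x": 0,"y": 0,"z": 0,"wx": 0,"wy": 0,"wz": 0},
], hand=255)

```text
time_s: 26.15
position: [432.8, 315.2, 5.4]
tcp_rot: [1.0, -0.001, 0.001, -0.0]
wrist_force: [-1.2, -0.2, 5.4]
finger_gap: 24.7
```

Request:
servo_tool([
  {"x": 0,"y": 0,"z": -0.01,"wx": 0,"wy": 0,"wz": 0},
  {"x": 0,"y": 0,"z": -0.02,"wx": 0,"wy": 0,"wz": 0},
  {"x": 0,"y": 0,"z": -0.025,"wx": 0,"wy": 0,"wz": 0},
  {"x": 0,"y": 0,"z": -0.025,"wx": 0,"wy": 0,"wz": 0},
  {"x": 0,"y": 0,"z": -0.02,"wx": 0,"wy": 0,"wz": 0},
  {"x": 0,"y": 0,"z": -0.02,"wx": 0,"wy": 0,"wz": 0},
  {"x": 0,"y": 0,"z": 0,"wx": 0,"wy": 0,"wz": 0},
])

```text
time_s: 26.85
position: [434.2, 315.9, 127.7]
tcp_rot: [1.0, -0.001, 0.003, -0.002]
wrist_force: [-0.1, 0.7, -0.1]
finger_gap: 24.6
```

Request:
servo_tool([
  {"x": 0.0117,"y": 0.0222,"z": 0,"wx": 0,"wy": 0,"wz": 0},
  {"x": 0.0117,"y": 0.0222,"z": 0,"wx": 0,"wy": 0,"wz": 0},
  {"x": 0.0117,"y": 0.0222,"z": 0,"wx": 0,"wy": 0,"wz": 0},
  {"x": 0.0117,"y": 0.0222,"z": 0,"wx": 0,"wy": 0,"wz": 0},
  {"x": 0.0117,"y": 0.0222,"z": 0,"wx": 0,"wy": 0,"wz": 0},
  {"x": 0.0117,"y": 0.0222,"z": 0,"wx": 0,"wy": 0,"wz": 0},
  {"x": 0.0117,"y": 0.0222,"z": 0,"wx": 0,"wy": 0,"wz": 0},
  {"x": 0.0117,"y": 0.0222,"z": 0,"wx": 0,"wy": 0,"wz": 0},
  {"x": 0.0117,"y": 0.0222,"z": 0,"wx": 0,"wy": 0,"wz": 0},
  {"x": 0.0117,"y": 0.0222,"z": 0,"wx": 0,"wy": 0,"wz": 0},
  {"x": 0.0117,"y": 0.0222,"z": 0,"wx": 0,"wy": 0,"wz": 0},
  {"x": 0.0117,"y": 0.0222,"z": 0,"wx": 0,"wy": 0,"wz": 0},
])

```text
time_s: 28.05
position: [570.9, 46.9, 122.5]
tcp_rot: [1.0, -0.001, -0.001, -0.0]
wrist_force: [0.0, 0.6, -0.7]
finger_gap: 24.9
```

Request:
servo_tool([
  {"x": 0,"y": 0,"z": 0,"wx": 0,"wy": 0,"wz": 0},
  {"x": 0,"y": 0,"z": 0,"wx": 0,"wy": 0,"wz": 0},
  {"x": 0,"y": 0,"z": 0.025,"wx": 0,"wy": 0,"wz": 0},
  {"x": 0,"y": 0,"z": 0.025,"wx": 0,"wy": 0,"wz": 0},
  {"x": 0,"y": 0,"z": 0.025,"wx": 0,"wy": 0,"wz": 0},
  {"x": 0,"y": 0,"z": 0.015,"wx": 0,"wy": 0,"wz": 0},
  {"x": 0,"y": 0,"z": 0.01,"wx": 0,"wy": 0,"wz": 0},
  {"x": 0,"y": 0,"z": 0,"wx": 0,"wy": 0,"wz": 0},
  {"x": 0,"y": 0,"z": 0,"wx": 0,"wy": 0,"wz": 0},
  {"x": 0,"y": 0,"z": 0,"wx": 0,"wy": 0,"wz": 0},
])

```text
time_s: 29.05
position: [573.1, 48.0, 25.7]
tcp_rot: [1.0, -0.001, 0.001, 0.0]
wrist_force: [-0.1, 0.1, -1.2]
finger_gap: 24.7
```

Request:
servo_tool([
  {"x": -0.001,"y": 0,"z": 0.003,"wx": 0,"wy": 0,"wz": 0},
  {"x": 0,"y": 0,"z": 0.0025,"wx": 0,"wy": 0,"wz": 0},
  {"x": 0,"y": 0,"z": 0.001,"wx": 0,"wy": 0,"wz": 0},
  {"x": 0,"y": 0,"z": 0,"wx": 0,"wy": 0,"wz": 0},
  {"x": 0,"y": 0,"z": 0,"wx": 0,"wy": 0,"wz": 0},
  {"x": 0,"y": 0,"z": 0,"wx": 0,"wy": 0,"wz": 0},
])

```text
time_s: 29.65
position: [571.4, 47.8, 19.5]
tcp_rot: [1.0, -0.001, 0.0, 0.0]
wrist_force: [-2.3, -0.2, 6.8]
finger_gap: 24.4
```

Request:
servo_tool([
  {"x": 0,"y": 0,"z": 0,"wx": 0,"wy": 0,"wz": 0},
  {"x": 0,"y": 0,"z": 0,"wx": 0,"wy": 0,"wz": 0},
  {"x": 0,"y": 0,"z": 0,"wx": 0,"wy": 0,"wz": 0},
  {"x": 0,"y": 0,"z": 0,"wx": 0,"wy": 0,"wz": 0},
  {"x": 0,"y": 0,"z": 0,"wx": 0,"wy": 0,"wz": 0},
  {"x": 0,"y": 0,"z": 0,"wx": 0,"wy": 0,"wz": 0},
  {"x": 0,"y": 0,"z": -0.01,"wx": 0,"wy": 0,"wz": 0},
  {"x": 0,"y": 0,"z": -0.02,"wx": 0,"wy": 0,"wz": 0},
  {"x": 0,"y": 0,"z": -0.025,"wx": 0,"wy": 0,"wz": 0},
  {"x": 0,"y": 0,"z": -0.025,"wx": 0,"wy": 0,"wz": 0},
  {"x": 0,"y": 0,"z": -0.025,"wx": 0,"wy": 0,"wz": 0},
  {"x": 0,"y": 0,"z": -0.025,"wx": 0,"wy": 0,"wz": 0},
], hand=0)

```text
time_s: 30.85
position: [570.8, 47.9, 149.7]
tcp_rot: [1.0, -0.001, 0.0, 0.0]
wrist_force: [0.7, -0.8, -0.3]
finger_gap: 85.4
```

Request:
servo_tool([
  {"x": -0.01,"y": 0.025,"z": -0.01,"wx": 0,"wy": 0,"wz": 0},
  {"x": -0.01,"y": 0.025,"z": -0.01,"wx": 0,"wy": 0,"wz": 0},
  {"x": -0.01,"y": 0.025,"z": -0.01,"wx": 0,"wy": 0,"wz": 0},
  {"x": -0.01,"y": 0.025,"z": 0,"wx": 0,"wy": 0,"wz": 0},
  {"x": -0.01,"y": 0.025,"z": 0,"wx": 0,"wy": 0,"wz": 0},
  {"x": -0.01,"y": 0.025,"z": 0,"wx": 0,"wy": 0,"wz": 0},
  {"x": -0.01,"y": 0.025,"z": 0,"wx": 0,"wy": 0,"wz": 0},
  {"x": -0.01,"y": 0.025,"z": 0,"wx": 0,"wy": 0,"wz": 0},
  {"x": -0.01,"y": 0.025,"z": 0,"wx": 0,"wy": 0,"wz": 0},
  {"x": -0.01,"y": 0.025,"z": 0,"wx": 0,"wy": 0,"wz": 0},
  {"x": -0.01,"y": 0.025,"z": 0,"wx": 0,"wy": 0,"wz": 0},
  {"x": 0,"y": 0,"z": 0,"wx": 0,"wy": 0,"wz": 0},
])

```text
time_s: 32.05
position: [459.3, -229.4, 178.8]
tcp_rot: [1.0, -0.003, 0.0, 0.001]
wrist_force: [0.3, 0.8, 0.1]
finger_gap: 85.2
```

```bash
python3 - <<'E'
from station import arm
from h import *
d=arm.get_image("side");t=arm.get_image("top");u,v=np.round(proj(d,[571,12,40])).astype(int)
a,b=np.round(proj(t,[571,12,20])).astype(int)
c=lambda i,u,v,s:cv2.resize(i[v-s:v+s,u-s:u+s],(390,390),interpolation=cv2.INTER_CUBIC)
cv2.imwrite("pics/j.png",np.hstack([c(d["img"],u,v,65),c(t["img"],a,b,55)])[:,:,::-1])
P=cloud(t);m=(abs(P[...,0]-572)<45)&(P[...,1]>-130)&(P[...,1]<160)
for n,p in zip("ABCD",([570.3,-95.4],[571,-24],[571,48.6],[571,120.3])):
  # knob top from cloud: highest points
  h=W[n][3]+14
  g=m&(abs(P[...,1]-p[1])<30)&(P[...,2]>14+W[n][3]*.45)
  q=P[g];print(n,"height",np.percentile(q[:,2],90).round(1),"of",h,"ctr",((q.min(0)+q.max(0))/2-[*p,0]).round(1)[:2],"model on pad IoU",*[fit([t],n,p,14,thr)for thr in(150,165,180)])
E
```

```text
A height 85.0 of 84 ctr [ 0.9 -0.6] model on pad IoU (array([572.8, -97.1]), array([0.83])) (array([572. , -97.3]), array([0.79])) (array([572.3, -96. ]), array([0.65]))
B height 69.0 of 67 ctr [-0.9  0.7] model on pad IoU (array([573.6, -22.3]), array([0.78])) (array([573.8, -23.1]), array([0.81])) (array([572.3, -24.5]), array([0.66]))
C height 53.4 of 53 ctr [-0.9 -0.4] model on pad IoU (array([573.6,  48.9]), array([0.77])) (array([572.4,  47.4]), array([0.8])) (array([570.3,  47.5]), array([0.6]))
D height 44.2 of 42 ctr [-0.8 -0.7] model on pad IoU (array([574. , 122.1]), array([0.37])) (array([572.3, 122. ]), array([0.73])) (array([572.5, 121.5]), array([0.46]))
```

View pics/j.png

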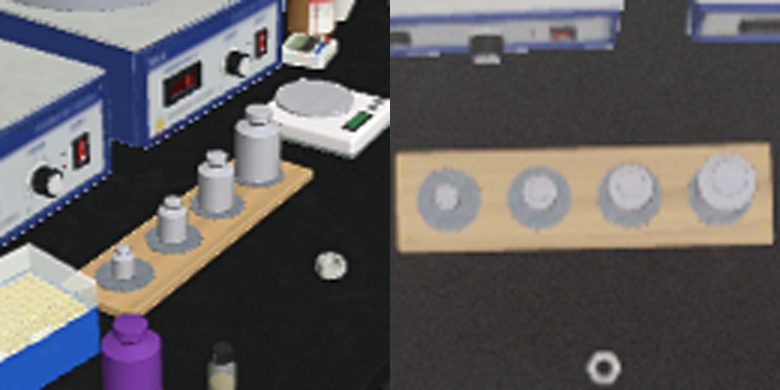

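All four stand upright on their pads in descending order from the balance. They are within about 3 mm of centre, and the arm is clear.

```bash
python3 -c "
from station import arm
print(arm.job_done())"
```

```text
the job is handed in; nothing more can be done
None
```

All four weights are on the pads in order of size. Counting from the balance, they stand A, B, C, D, with A on the pad nearest it. Each is upright and let go, and I handed the job in at about 32 s with the arm clear.

- **Position:** In the last images, the depth data put every weight within about 1 mm of its pad centre. A rougher outline fit put them 1–4 mm off. That fit is unreliable because grey steel barely stands out on grey felt.
- **Height:** The tops measured 85, 69, 53 and 44 mm, against 84, 67, 53 and 42 mm expected, so all four are standing on their pads.
- **Force:** The largest wrist force I saw was about 9 N.
- **Disagreements:** The jaw opening read 1–3 mm below the true diameters on every grip (for example 17 mm on D, which is 20 mm). The side camera's outline fits put the weights about 2–4 mm lower in y than the top camera's. Neither affected the placing.
- **Left alone:** I did not touch the orange and purple look-alikes.

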